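Set the plaque-painting stand and lock it

TASK

Set up the plaque stand for painting: turn its turntable until the upright metal post points at the square wooden block on the round base (not at the round one), and tip the board so that the plaque slopes down towards the post at 35 degrees from level. With both angles set, press the lock lever on the base fully down. Leave everything else where it is, including the jar that stands on the base.

Things in the scene. Friction and masses are not known exactly. Their poses are not given: they have to be found in the camera images.
- stand_axis (a point): Top of the stand's fixed round plywood base (440 mm across, 12 mm thick, on the table) at its centre, on the vertical swivel axis. The frame is that of the fixed base: the lock lever is on its -y side.
- swivel (a joint): Turntable angle, rad, about the vertical axis, counter-clockwise from above positive; at 0 the post lies on the base's -x side. Stiff: stays where it is left. Travel -1.3 to 1.3. It carries a yoke of two uprights (tops 150 mm above the table, 200 mm apart) and a bar that ends in the post.
- post_top (a point): Centre of the top of the upright aluminium post (20 mm diameter, 55 mm tall, from 30 to 85 mm above the table) on the turntable's bar, 135 mm from the swivel axis. Its frame turns with the turntable: -x points outward from the axis through the post. The post can be pushed or pinched.
- board (a joint): Tilt of the board, rad: 0 level, positive with the edge on the post's side lower (35 degrees is 0.61). Travel -0.5 to 0.95. Stiff: stays where it is left. The level hinge axis lies 130 mm above the table, crosses the swivel axis and is square to the post's direction.
- board_front (a point): Middle of the top of the board's edge on the post's side. Board 160 mm (post direction) x 164 x 12 mm, hinged at its middle, underside on the hinge axis: at level this point is 80 mm from the swivel axis, 142 mm above the table. A plaque 100 x 140 x 18 mm is screwed on its middle, leaving a bare 30 mm strip at this edge. Pressing this edge down tips the board positive, the far edge back.
- lock (a joint): Steel lock lever's angle above level, rad: 0 fully down (locked), 1.0 the most it can be raised. Stiff: stays where it is left.
- lock_tip (a point): Upper side of the lever's free end, 100 mm from its pivot; the lever is a flat bar 22 mm wide and 12 mm thick.
- lock_pivot (a point): Pivot of the lock lever, 40 mm above the table, on the base 60 mm towards +x and 180 mm towards -y from the axis in the base's frame. The lever reaches from here in the base's -x direction and swings in a vertical plane.
- square_top (a point): Centre of the top of the fixed square block of dark wood, 46 x 46 x 26 mm, on the base about 180 mm from the swivel axis, to the left or right of the front: the mark to point at. Its top is 38 mm above the table.
- round_top (a point): Centre of the top of the fixed round block of the same dark wood, 46 mm across, 26 mm tall, on the base on the other side: the other mark, not wanted now.
- jar: Loose glass jar, 52 mm across, 75 mm tall, on the base; origin under its centre. Leave alone.
- paint_tray: Loose black paint tray 240 x 160 x 50 mm; origin under its centre. Leave alone.
- plaque_stack: Stack of four wooden plaques, 190 x 120 x 80 mm; origin under its centre. Leave alone.
- screwdriver: Loose screwdriver with an orange handle, lying on the table. Leave alone.
- brush: Loose paint brush lying on the table. Leave alone.
- roller: Loose paint roller, about 250 mm long, lying on the table. Leave alone.
- paint_can: Loose paint can, 90 mm across, 110 mm tall; origin under its centre. Leave alone.

How it is judged:
By the outcome, as a careful person would: the job done as asked, in the order asked, and still so for the second after the job is handed in, with the robot touching nothing.
It also fails if it takes over 58 s, if anything falls off the work surface, if the arm or the gripper's body presses on something with over 40 N, if the wrist force passes 120 N, or if a joint passes its speed limit or range.

ROBOT

A 6-joint arm with a two-finger parallel gripper is mounted at the origin on the work surface. World frame = base frame: x ahead of the robot, y to its left, z up, the work surface at z = 0. Lengths are in m, angles in rad, forces in N, time in s.
With the tool pointing down it reaches from about 0.35 to 0.85 m from the base axis. Payload 8.1 kg.
Tool frame: the origin (TCP) lies at the very end of the fingers, on their centre line; the grasp point (between the pads) lies 19 mm behind it; x points along the fingers, y is the direction in which the jaws open and shut, and the axes are right-handed (so a half turn about x gives the same grasp; the last joint's range is limited). The gripper opens to 93 mm and grips with 3 to 60 N. Pads are 15 mm wide; open, the fingers measure 128 mm over their backs; the gripper's body (75 mm by 188 mm) begins 65 mm behind the grasp point.
Start: joints at [1.026, 0.13, 1.488, -0, 1.523, -0.085], TCP at [0.266, 0.538, 0.219] pointing down, gripper open.
Joint ranges: [-2.96, 2.96], [-0.89, 2.26], [0.02, 2.5], [-1.34, 4.48], [0, 2.73], [-2.66, 2.66]. Speed limits (rad/s): [2.39, 2.39, 2.79, 3.14, 3.14, 3.14].

INTERFACE

Orientations are given as a rotation vector (axis times angle).
In Python, from plant import * gives the robot as it stands. The module is installed in compiled form; this text tells all that it offers.
- The arm moves only by the tool apply_moves, never from a script. Its argument "series" is a list of rows, each an object with "jaw": the gripper's target within -1 to 1 (shut at 1, half-way at 0, fully open at -1); "linear": the shift along the tool's x, y, z normalised to -1 to 1, where 1 is 0.6 m, a list of three; "roll": the turn about the tool's x normalised to -1 to 1, where 1 is 30 degrees. A call has 1 to 20 rows; each row is the pose to reach, as a shift and turn from the pose measured when the call began, along the tool's axes at that moment; what a row does not reach only later rows make up. A row lasts 1/8 s, in which the tool goes at most 62.5 mm and 10.7 degrees, less where a joint would pass 70% of its speed; a pose out of reach is approached as far as the arm can. A call with a number of a shift or a turn outside -1 to 1 is refused whole. A call with a gripper value outside its range is refused whole. The fingers move at their own pace and stop on an object; "force" is the grip in N (left out, the last holds). Time passes only in rows, so rows that repeat a pose let the fingers close. It gives the time, the measured TCP pose, the force and the opening at its end, in the units of the state.
- read_state(): the state, without advancing time (a new reading comes with each control period).
- read_camera(name): name is "scene" or "top"; returns a dict with "pixels" (400x640x3 uint8, blue, green, red), "intrinsics" (3x3 intrinsics, pixels), "D" ([k1, k2, p1, p2, k3] as OpenCV has them; the pictures are not rectified), "rvec" (rotation vector, rad) and "tvec" (3), from world to camera coordinates, as OpenCV has them. Camera axes: x right, y down, z forward; pixel columns grow to the right and rows downward; lengths in m; the calibration is good to about 2 mm. A picture is of the moment at which its call begins. There is no depth.
- close_job(): hands the job in, once; it reports no verdict.
The state is a dict: "t": time; "q": joint angles; "dq": joint speeds; "joint_torque": joint torques, N m; "tool_pos": TCP position; "orientation": TCP orientation; "force": force on the tool from outside, world axes, zero at the start; "wrist_torque": the same for the moment, N m; "opening": finger opening in m.
Only numpy, scipy, OpenCV 4.12 (cv2) and the standard library are available. Lean on these libraries where they do the work, as an engineer would, in place of code of your own. Each camera call takes 0.05 s, during which the arm holds its last target. There are 200 camera calls.

## Working session

There is one attempt and no reset: what is moved stays moved. The work goes in short steps, Python scripts to look and compute and a tool call to move; the robot and the scene stay as the last step left them, time stands still between calls to the robot, and variables do not carry over. Pictures are saved under pics/ and viewed, about 8 in all and at most 12, crops included, and the job is handed in when it is done.

Besides the shell and the picture viewer there is one more tool, called by a JSON object that holds its "api" and its "payload". apply_moves: Moves the arm, as the interface text tells. Its arguments: {"type":"object","properties":{"series":{"type":"array"},"force":{"type":"number"}},"required":["series"]}

```bash
mkdir -p pics
cat > h.py <<'E'
from plant import *
import numpy as np, cv2
from scipy.spatial.transform import Rotation as R
def cam(n):
    c=read_camera(n); c['K']=np.array(c['intrinsics'],float);c['D']=np.array(c['D'],float)
    c['Rm']=R.from_rotvec(np.ravel(c['rvec'])).as_matrix(); c['t']=np.ravel(c['tvec']); return c
def ray(c,uv):
    p=cv2.undistortPoints(np.array([[uv]],float),c['K'],c['D']).ravel()
    return -c['Rm'].T@c['t'], c['Rm'].T@np.array([p[0],p[1],1])
def at_z(c,uv,z):
    o,d=ray(c,uv); return o+d*(z-o[2])/d[2]
def proj(c,P):
    return cv2.projectPoints(np.atleast_2d(np.array(P,float)),np.ravel(c['rvec']),c['t'],c['K'],c['D'])[0].reshape(-1,2)
E
python3 - <<'E'
from h import *
for n in("scene","top"):
    c=cam(n); cv2.imwrite(f'pics/{n}0.png',cv2.resize(c['pixels'],(800,500),interpolation=cv2.INTER_CUBIC)); print(n,-c['Rm'].T@c['t'],c['K'][0,0],c['Rm'][2])
print(read_state())
E
```

```text
scene [1.24756188 0.39358399 1.15890566] 435.40360520296286 [-0.55166136 -0.29038594 -0.78188602]
top [0.44721974 0.02621826 1.28988665] 402.7898955771439 [ 0.08621523 -0.01979082 -0.99607995]
{'t': 0.1, 'q': array([ 1.02556872e+00,  1.31089929e-01,  1.48910499e+00, -3.08491133e-05,
        1.52300663e+00, -8.53993541e-02]), 'dq': array([ 0.00051892, -0.00317299, -0.00299441, -0.00058268,  0.00026411,
       -0.00085985]), 'joint_torque': array([ 1.05001487e-03, -5.61345077e+01, -4.93093693e+01,  7.70285237e-02,
        2.91584601e-02, -1.00060211e-04]), 'tool_pos': array([0.26601264, 0.53726343, 0.21772569]), 'orientation': array([ 0.35937576,  1.54102685, -0.36181112]), 'force': array([-0.36791465, -0.71547255,  0.67710411]), 'wrist_torque': array([-0.0184854 , -0.0041821 , -0.00095138]), 'opening': 0.09307155748992596}
```

View pics/scene0.png

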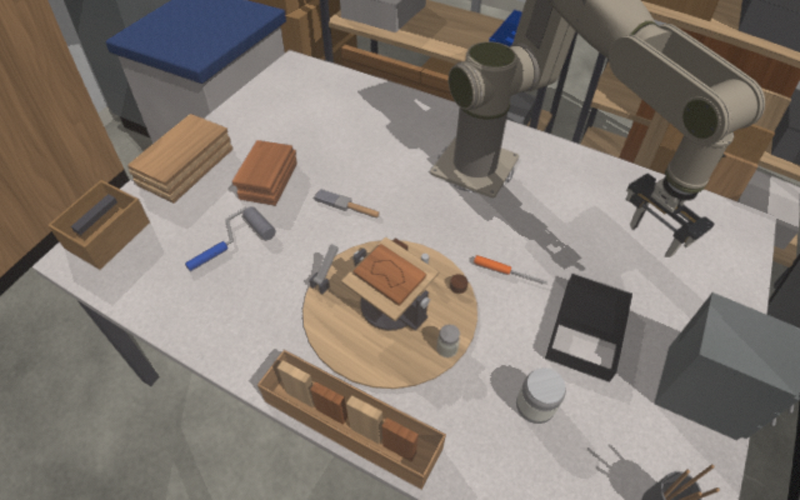

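View pics/top0.png

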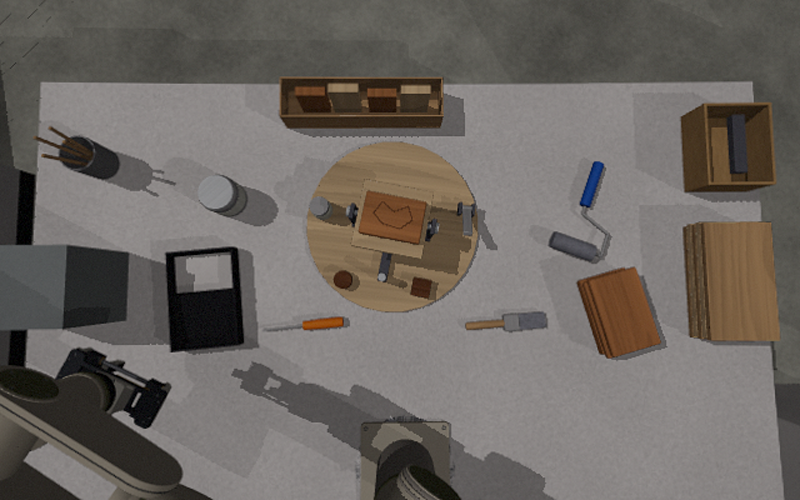

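The scene picture shows the stand with the lever raised at left (325,265). In the top picture the stand is at (392,227), with the post at (383,275), the square block at (421,288) and the round one at (343,280). The jar is at (320,207) and the lever at (467,218). I'll enlarge both.

Run:
```python
from h import *
im=[]
for n,(x,y,w,h) in(("scene",(235,180,160,135)),("top",(235,105,160,150))):
    p=cam(n)['pixels'][y:y+h,x:x+w]; cv2.imwrite(f'pics/{n}1.png',cv2.resize(p,None,fx=4,fy=4,interpolation=cv2.INTER_CUBIC))
```

```text
(no output)
```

View pics/scene1.png

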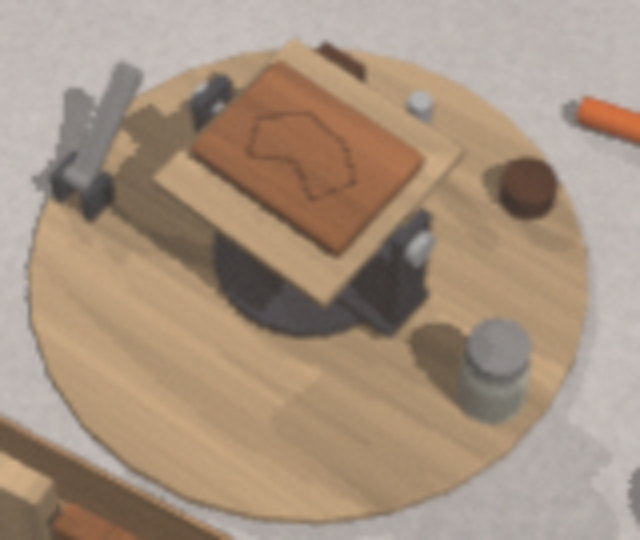

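View pics/top1.png

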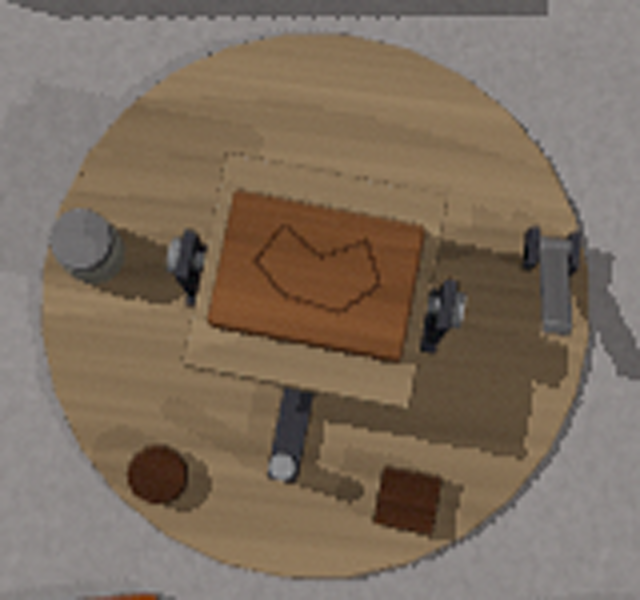

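The scene crop shows the board corners at (297,38), (463,152), (327,303) and (155,180), the post top at (420,100), the lever tip at (127,68) and the round block at (528,178). The top crop shows the board corners at (228,152), (446,194), (409,406) and (185,366). It also has the post at (283,467), the square block at (408,500), the round block at (158,474), and the lever running from (552,245) to (557,330). I'll fit one model of the stand to both views.

```bash
cat > fit.py <<'E'
from h import *
from scipy.optimize import least_squares
Rz=lambda a:R.from_euler('z',a).as_matrix()
def pts(p):
    cx,cy,psi,sw,b,l,sx,sy,rx,ry=p[:10]
    C=np.array([cx,cy,0]); P={}
    A=Rz(psi); B=Rz(psi+sw)
    P['post']=C+B@[-.135,0,.085]
    # positive tilt: -x edge lower
    T=R.from_euler('y',-b).as_matrix()
    for n,x,y in(('fp',-.08,.082),('fm',-.08,-.082),('rp',.08,.082),('rm',.08,-.082),('front',-.08,0)):
        P[n]=C+B@(T@[x,y,.012]+[0,0,.13])
    P['tip']=C+A@[.06-.1*np.cos(l)+.006*np.sin(l),-.18,.04+.1*np.sin(l)+.006*np.cos(l)]
    P['pivot']=C+A@[.06,-.18,.04]
    P['sq']=np.array([sx,sy,.038]);P['rd']=np.array([rx,ry,.038]);P['c']=C+[0,0,.012]
    return P
def fit(obs,p0,free=None):
    free=range(10) if free is None else free; p0=np.array(p0,float)
    cs={n:cam(n) for n in obs}
    def full(x): p=p0.copy(); p[list(free)]=x; return p
    def res(x):
        P=pts(full(x)); return np.concatenate([(proj(cs[n],[P[k] for k in o])-np.array(list(o.values()))).ravel() for n,o in obs.items()])
    s=least_squares(res,p0[list(free)],loss='soft_l1'); r=res(s.x).reshape(-1,2)
    i=0
    for n,o in obs.items():
        for k in o: print(n,k,r[i].round(1)); i+=1
    return full(s.x)
def un(o,x,y,f=4): return {k:((u+.5)/f-.5+x,(v+.5)/f-.5+y) for k,(u,v) in o.items()}
def report(p):
    P=pts(p); print(p.round(4)); C=P['c']
    for k in('c','post','front','tip','pivot','sq','rd'): print(k,P[k].round(4))
    for k in('sq','rd'):
        d=P[k]-C; w=Rz(-p[2])@d; print(k,'dist',np.hypot(*d[:2]).round(4),'swivel for it',np.arctan2(-w[1],-w[0]).round(4))
E
python3 - <<'E'
from fit import *
obs={'top':un(dict(post=(283,467),fp=(185,366),fm=(409,406),rp=(228,152),rm=(446,194),tip=(557,330),sq=(408,500),rd=(158,474),c=(316,306)),235,105),
'scene':un(dict(post=(420,100),fp=(463,152),fm=(297,38),rp=(327,303),rm=(155,180),tip=(127,68),rd=(528,175)),235,180)}
p=fit(obs,[.6,0,0,0,0,.6,.45,-.05,.45,.1]); report(p); np.save('p.npy',p)
E
```

```text
top post [-0.4  0.4]
top fp [-1.1  0.5]
top fm [-0.3  1.1]
top rp [-1.   0.5]
top rm [0.1 0.4]
top tip [-0.2 -0.1]
top sq [0. 0.]
top rd [-0.1  1. ]
top c [-0.3 -0.7]
scene post [-0.7  0.3]
scene fp [-0.1 -0.4]
scene fm [-1.6  0.3]
scene rp [-1.4  0.3]
scene rm [-1.8 -0.1]
scene tip [ 0.1 -0. ]
scene rd [-0.5  1. ]
[ 0.5974  0.0264 -0.1311 -0.0614 -0.0821  0.7517  0.4405 -0.0446  0.4593
  0.149 ]
c [0.5974 0.0264 0.012 ]
post [0.4649 0.0522 0.085 ]
front [0.5201 0.0415 0.1485]
tip [ 0.5649 -0.1509  0.1127]
pivot [ 0.6333 -0.1599  0.04  ]
sq [ 0.4405 -0.0446  0.038 ]
rd [0.4593 0.149  0.038 ]
sq dist 0.1722 swivel for it 0.5561
rd dist 0.1846 swivel for it -0.5951
```

```bash
cat > go.py <<'E'
from fit import *
def rows(targets):
    """targets: (x,y,z,yaw of jaw direction or None) -> linear, roll"""
    s=read_state(); M=R.from_rotvec(s['orientation']).as_matrix(); p=np.array(s['tool_pos'])
    print('tcp',p.round(4),'x-axis',M[:,0].round(3),'yaw',np.degrees(np.arctan2(M[1,1],M[0,1])).round(1),'F',np.round(s['force'],1),'t',s['t'],'open',round(s['opening'],4),'q6',s['q'][5].round(2))
    for *xyz,yaw in targets:
        l=M.T@(np.array(xyz)-p)/.6
        r=0
        if yaw is not None:
            t=np.array([np.cos(yaw),np.sin(yaw),0]); a=np.arctan2(t@M[:,2],t@M[:,1]); a=(a+np.pi/2)%np.pi-np.pi/2; r=np.degrees(a)/30
        print(l.round(4).tolist(),'roll',round(r,3),'dist',np.linalg.norm(l*.6).round(3))
def postpose(p,sw,z,r=.137):
    a=p[2]+sw+np.pi; return (p[0]+r*np.cos(a),p[1]+r*np.sin(a),z,a+np.pi/2)
E
python3 - <<'E'
from go import *
p=np.load('p.npy'); rows([postpose(p,p[3],.2),postpose(p,p[3],.11),postpose(p,p[3],.05)])
E
```

```text
tcp [0.2661 0.5375 0.2183] x-axis [-0.    -0.001 -1.   ] yaw 63.7 F [-0.5 -0.3 -0.6] t 0.3 open 0.0928 q6 -0.09
[0.0308, -0.5787, 0.6525] roll -0.51 dist 0.524
[0.1808, -0.5786, 0.6525] roll -0.51 dist 0.534
[0.2808, -0.5786, 0.6525] roll -0.51 dist 0.55
```

{"api": "apply_moves", "payload": {"series": [{"jaw": -0.3, "linear": [0.03, -0.579, 0.6525], "roll": -0.51}, {"jaw": -0.3, "linear": [0.03, -0.579, 0.6525], "roll": -0.51}, {"jaw": -0.3, "linear": [0.03, -0.579, 0.6525], "roll": -0.51}, {"jaw": -0.3, "linear": [0.03, -0.579, 0.6525], "roll": -0.51}, {"jaw": -0.3, "linear": [0.03, -0.579, 0.6525], "roll": -0.51}, {"jaw": -0.3, "linear": [0.03, -0.579, 0.6525], "roll": -0.51}, {"jaw": -0.3, "linear": [0.03, -0.579, 0.6525], "roll": -0.51}, {"jaw": -0.3, "linear": [0.03, -0.579, 0.6525], "roll": -0.51}, {"jaw": -0.3, "linear": [0.03, -0.579, 0.6525], "roll": -0.51}, {"jaw": -0.3, "linear": [0.03, -0.579, 0.6525], "roll": -0.51}, {"jaw": -0.3, "linear": [0.03, -0.579, 0.6525], "roll": -0.51}, {"jaw": -0.3, "linear": [0.03, -0.579, 0.6525], "roll": -0.51}], "force": 15}}

```text
t: 1.8
tool_pos: [0.4625, 0.0536, 0.2006]
orientation: [0.15, 1.566, -0.15]
force: [0.1, 0.4, 0.4]
opening: 0.0603
```

Run:
```python
from go import *
p=np.load('p.npy'); rows([postpose(p,p[3],.2),postpose(p,p[3],.11),postpose(p,p[3],.05)])
```

```text
tcp [0.4625 0.0536 0.2006] x-axis [-0. -0. -1.] yaw 79.1 F [0.1 0.4 0.4] t 1.8 open 0.0603 q6 -1.37
[0.0009, -0.0015, 0.0009] roll 0.003 dist 0.001
[0.1509, -0.0015, 0.001] roll 0.003 dist 0.091
[0.2509, -0.0014, 0.001] roll 0.003 dist 0.151
```

{"api": "apply_moves", "payload": {"series": [{"jaw": -0.3, "linear": [0.08, -0.0015, 0.001], "roll": 0}, {"jaw": -0.3, "linear": [0.15, -0.0015, 0.001], "roll": 0}, {"jaw": -0.3, "linear": [0.2, -0.0015, 0.001], "roll": 0}, {"jaw": -0.3, "linear": [0.25, -0.0015, 0.001], "roll": 0}, {"jaw": -0.3, "linear": [0.25, -0.0015, 0.001], "roll": 0}, {"jaw": 1, "linear": [0.25, -0.0015, 0.001], "roll": 0}, {"jaw": 1, "linear": [0.25, -0.0015, 0.001], "roll": 0}, {"jaw": 1, "linear": [0.25, -0.0015, 0.001], "roll": 0}, {"jaw": 1, "linear": [0.25, -0.0015, 0.001], "roll": 0}, {"jaw": 1, "linear": [0.25, -0.0015, 0.001], "roll": 0}], "force": 15}}

```text
t: 3.05
tool_pos: [0.4632, 0.0527, 0.051]
orientation: [0.15, 1.565, -0.15]
force: [0.0, 0.2, 2.9]
opening: 0.0197
```

Run:
```python
from go import *
p=np.load('p.npy'); 
rows([postpose(p,p[3]+.617*k/6,.05) for k in range(0,7)])
c=cam('scene'); p=c['pixels'][180:315,235:395]; cv2.imwrite('pics/s2.png',cv2.resize(p,None,fx=4,fy=4,interpolation=cv2.INTER_CUBIC))
```

```text
tcp [0.4632 0.0527 0.051 ] x-axis [ 0. -0. -1.] yaw 79.0 F [0.  0.2 2.9] t 3.05 open 0.0197 q6 -1.38
[0.0016, -0.0002, -0.0005] roll 0.003 dist 0.001
[0.0016, -0.0236, 0.0006] roll -0.194 dist 0.014
[0.0016, -0.0468, 0.0042] roll -0.39 dist 0.028
[0.0016, -0.0695, 0.0102] roll -0.587 dist 0.042
[0.0016, -0.0915, 0.0184] roll -0.783 dist 0.056
[0.0016, -0.1125, 0.0288] roll -0.979 dist 0.07
[0.0016, -0.1324, 0.0414] roll -1.176 dist 0.083
```

View pics/s2.png

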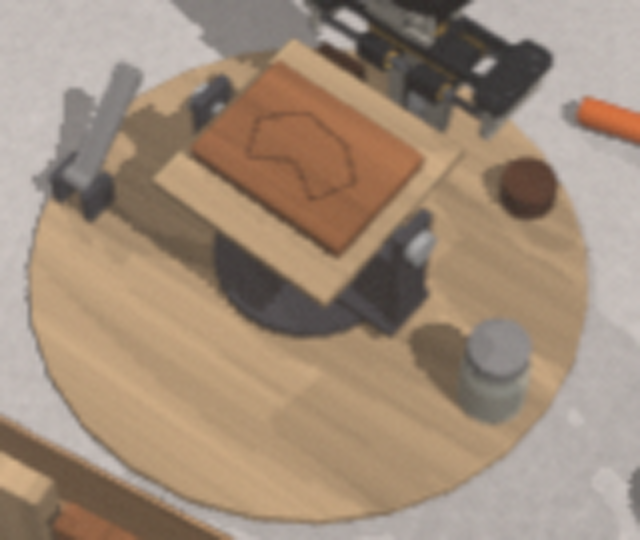

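The post is pinched: the opening is 19.7 mm and the position is as predicted. Now I'll sweep it along the arc.

{"api": "apply_moves", "payload": {"series": [{"jaw": 1, "linear": [0.001, -0.0118, 0], "roll": -0.1}, {"jaw": 1, "linear": [0.001, -0.0236, 0.0006], "roll": -0.194}, {"jaw": 1, "linear": [0.001, -0.0352, 0.002], "roll": -0.29}, {"jaw": 1, "linear": [0.001, -0.0468, 0.0042], "roll": -0.39}, {"jaw": 1, "linear": [0.001, -0.0582, 0.007], "roll": -0.49}, {"jaw": 1, "linear": [0.001, -0.0695, 0.0102], "roll": -0.587}, {"jaw": 1, "linear": [0.001, -0.0805, 0.014], "roll": -0.685}, {"jaw": 1, "linear": [0.001, -0.0915, 0.0184], "roll": -0.783}, {"jaw": 1, "linear": [0.001, -0.102, 0.0235], "roll": -0.88}, {"jaw": 1, "linear": [0.001, -0.1125, 0.0288], "roll": -0.979}, {"jaw": 1, "linear": [0.001, -0.1125, 0.0288], "roll": -0.979}, {"jaw": 1, "linear": [0.001, -0.1125, 0.0288], "roll": -0.979}]}}

```text
t: 4.6
tool_pos: [0.468, -0.0172, 0.0509]
orientation: [-0.252, 1.555, 0.25]
force: [0.4, -1.3, 4.5]
opening: 0.0194
```

Run:
```python
from go import *
p=np.load('p.npy'); 
rows([postpose(p,p[3]+.617*k/12,.05) for k in range(10,13)])
```

```text
tcp [ 0.468  -0.0172  0.0509] x-axis [ 0.002 -0.001 -1.   ] yaw 108.3 F [ 0.4 -1.3  4.5] t 4.6 open 0.0194 q6 -2.04
[0.0016, 0.0008, -0.0008] roll -0.003 dist 0.001
[0.0016, -0.011, -0.0004] roll -0.101 dist 0.007
[0.0016, -0.0227, 0.0005] roll -0.2 dist 0.014
```

{"api": "apply_moves", "payload": {"series": [{"jaw": 1, "linear": [0.001, -0.011, 0], "roll": -0.1}, {"jaw": 1, "linear": [0.001, -0.0227, 0.0005], "roll": -0.2}, {"jaw": 1, "linear": [0.001, -0.0227, 0.0005], "roll": -0.2}, {"jaw": 1, "linear": [0.001, -0.0227, 0.0005], "roll": -0.2}, {"jaw": -0.3, "linear": [0.001, -0.0227, 0.0005], "roll": -0.2}, {"jaw": -0.3, "linear": [0.001, -0.0227, 0.0005], "roll": -0.2}, {"jaw": -0.3, "linear": [0.001, -0.0227, 0.0005], "roll": -0.2}, {"jaw": -0.3, "linear": [-0.1, -0.0227, 0.0005], "roll": -0.2}, {"jaw": -0.3, "linear": [-0.2, -0.0227, 0.0005], "roll": -0.2}, {"jaw": -0.3, "linear": [-0.3, -0.0227, 0.0005], "roll": -0.2}, {"jaw": -0.3, "linear": [-0.3, -0.0227, 0.0005], "roll": -0.2}]}}

```text
t: 5.98
tool_pos: [0.4753, -0.0304, 0.237]
orientation: [-0.337, 1.534, 0.329]
force: [0.4, -0.2, -0.5]
opening: 0.0602
```

Run:
```python
from go import *
rows([(.42,-.35,.23,None)])
```

```text
tcp [ 0.4753 -0.0304  0.237 ] x-axis [ 0.012 -0.003 -1.   ] yaw 114.3 F [ 0.4 -0.2 -0.5] t 5.975 open 0.0602 q6 -2.17
[0.012, -0.4473, -0.3036] roll 0 dist 0.324
```

{"api": "apply_moves", "payload": {"series": [{"jaw": 1, "linear": [0.012, -0.1, -0.07], "roll": 0.35}, {"jaw": 1, "linear": [0.012, -0.18, -0.12], "roll": 0.7}, {"jaw": 1, "linear": [0.012, -0.26, -0.18], "roll": 1}, {"jaw": 1, "linear": [0.012, -0.35, -0.24], "roll": 1}, {"jaw": 1, "linear": [0.012, -0.447, -0.304], "roll": 1}, {"jaw": 1, "linear": [0.012, -0.447, -0.304], "roll": 1}, {"jaw": 1, "linear": [0.012, -0.447, -0.304], "roll": 1}]}}

```text
t: 6.85
tool_pos: [0.4191, -0.3499, 0.2286]
orientation: [0.079, 1.559, -0.079]
force: [0.0, 0.4, -0.6]
opening: 0.0004
```

Run:
```python
from go import *
rows([])
im=[]
for n,(x,y,w,h) in(("scene",(240,180,150,130)),("top",(240,105,150,150))):
    p=cam(n)['pixels'][y:y+h,x:x+w]; im.append(cv2.resize(p,None,fx=4,fy=4,interpolation=cv2.INTER_CUBIC))
cv2.imwrite('pics/s3.png',im[0]);cv2.imwrite('pics/t3.png',im[1])
```

```text
tcp [ 0.4191 -0.3499  0.2286] x-axis [ 0.01  -0.001 -1.   ] yaw 84.2 F [ 0.   0.4 -0.6] t 6.85 open 0.0004 q6 -2.26
```

View pics/t3.png

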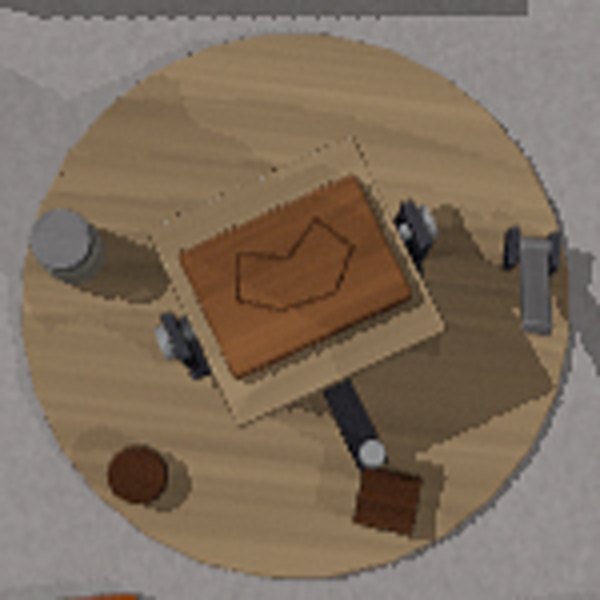

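The top crop shows the post at (372,454), pointing at the square block, whose corners are (366,466), (421,477), (412,537) and (354,524). The base rim spans 22–572 by 33–578. Next I'll compare the bearings numerically.

Run:
```python
from go import *
p=np.load('p.npy'); c=cam('top')
g=lambda u,v,z:at_z(c,((u+.5)/4-.5+240,(v+.5)/4-.5+105),z)
rim=[g(22,305,.012),g(572,305,.012),g(297,33,.012),g(297,578,.012)]
C=np.array([(rim[2][0]+rim[3][0])/2,(rim[0][1]+rim[1][1])/2]); print('C',C,'diam',np.ptp([r[1] for r in rim]),np.ptp([r[0] for r in rim]))
P=g(372,454,.085);S=g(389,501,.038)
cs=[g(*q,.038) for q in((367,466),(421,477),(412,537),(355,524))]
print('sides',[np.linalg.norm(cs[i]-cs[i-1]).round(4) for i in range(4)],'mean',np.mean(cs,0))
bd=[g(*q,.142) for q in((152,238),(353,137),(443,327),(240,426))]; print('board centre',np.mean(bd,0))
for nm,X in(('C',C),('Cfit',p[:2]),('release',np.array([.5975,.0264]))):
    for n,Y in(('post',P),('sq',S),('tcp',np.array([.4753,-.0304]))):
        d=Y[:2]-X; print(nm,n,Y[:2].round(4),np.hypot(*d).round(4),np.degrees(np.arctan2(d[1],d[0])).round(2)%360)
# colour segmentation of block
im=c['pixels'].astype(int); x0,y0=240+85,105+112
sub=im[y0:y0+28,x0:x0+26]; m=((sub[:,:,2]<95)&(sub[:,:,2]-sub[:,:,0]>25)).astype(np.uint8)
n,l,st,ce=cv2.connectedComponentsWithStats(m); i=1+np.argmax(st[1:,4]); q=ce[i]+[x0,y0]; print(st[i],q,at_z(c,q,.036))
```

```text
C [0.59862961 0.02392368] diam 0.4383702254225397 0.4372571375652422
sides [np.float64(0.0457), np.float64(0.0427), np.float64(0.0468), np.float64(0.0452)] mean [ 0.439766   -0.04517447  0.038     ]
board centre [0.59783184 0.02459116 0.142     ]
C post [ 0.4751 -0.0304] 0.135 203.73
C sq [ 0.4397 -0.0454] 0.1734 203.56
C tcp [ 0.4753 -0.0304] 0.1348 203.77
Cfit post [ 0.4751 -0.0304] 0.1348 204.91
Cfit sq [ 0.4397 -0.0454] 0.1732 204.48
Cfit tcp [ 0.4753 -0.0304] 0.1346 204.95
release post [ 0.4751 -0.0304] 0.135 204.89
release sq [ 0.4397 -0.0454] 0.1733 204.46
release tcp [ 0.4753 -0.0304] 0.1348 204.93
[  3   0  23  23 334] [339.29041916 228.44610778] [ 0.44405666 -0.05303296  0.036     ]
```

View pics/s3.png

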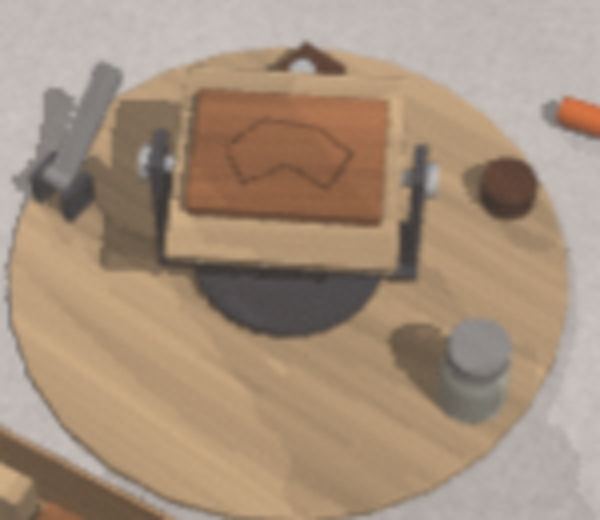

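The scene crop agrees: the post top at (302,66) is in front of the square block, and the board corners are at (185,66), (408,80), (403,272) and (165,260). I'll refit for the tilt, then plan the press.

Run:
```python
from go import *
p=np.load('p.npy'); p[3]=np.radians(204.6-180)-p[2]; p[6:8]=.4397,-.0454
obs={'top':un(dict(post=(372,454),fp=(240,426),fm=(443,327),rp=(152,238),rm=(353,137),c=(297,305.5)),240,105),
'scene':un(dict(fp=(408,80),fm=(185,66),rp=(403,272),rm=(165,260)),240,180)}
p=fit(obs,p,[0,1,3,4]); report(p); print(np.degrees(p[2]+p[3])); np.save('p2.npy',p)
rows([postpose(p,p[3],z,.0705) for z in(.2,.15,.12,.105)])
```

```text
top post [0.2 0.2]
top fp [-0.7  0.9]
top fm [0.6 0.4]
top rp [-2.1 -0.9]
top rm [-1.5  0.2]
top c [-0.7 -0.3]
scene fp [-1.1 -1. ]
scene fm [-0.1 -0.1]
scene rp [-1.6  0.1]
scene rm [-0.4  0.1]
[ 0.5965  0.0268 -0.1311  0.5746 -0.1482  0.7517  0.4397 -0.0454  0.4593
  0.149 ]
c [0.5965 0.0268 0.012 ]
post [ 0.4746 -0.0311  0.085 ]
front [ 0.5266 -0.0064  0.1537]
tip [ 0.5641 -0.1504  0.1127]
pivot [ 0.6325 -0.1595  0.04  ]
sq [ 0.4397 -0.0454  0.038 ]
rd [0.4593 0.149  0.038 ]
sq dist 0.1726 swivel for it 0.5628
rd dist 0.1836 swivel for it -0.5964
25.41189762966087
tcp [ 0.4203 -0.3486  0.2301] x-axis [ 0.012 -0.002 -1.   ] yaw 84.4 F [ 0.4  0.5 -0.4] t 7.1 open 0.0005 q6 -2.27
[0.0509, 0.5908, 0.1304] roll -1.032 dist 0.364
[0.1343, 0.5909, 0.1294] roll -1.032 dist 0.372
[0.1843, 0.591, 0.1288] roll -1.032 dist 0.379
[0.2093, 0.591, 0.1284] roll -1.032 dist 0.384
```

{"api": "apply_moves", "payload": {"series": [{"jaw": 1, "linear": [0.05, 0.1, 0.022], "roll": -0.3}, {"jaw": 1, "linear": [0.05, 0.2, 0.044], "roll": -0.6}, {"jaw": 1, "linear": [0.05, 0.3, 0.066], "roll": -0.9}, {"jaw": 1, "linear": [0.05, 0.4, 0.088], "roll": -1}, {"jaw": 1, "linear": [0.05, 0.5, 0.11], "roll": -1}, {"jaw": 1, "linear": [0.05, 0.591, 0.13], "roll": -1}, {"jaw": 1, "linear": [0.05, 0.591, 0.13], "roll": -1}, {"jaw": 1, "linear": [0.05, 0.591, 0.13], "roll": -1}, {"jaw": 1, "linear": [0.05, 0.591, 0.13], "roll": -1}]}}

```text
t: 8.22
tool_pos: [0.5323, -0.0043, 0.2006]
orientation: [-0.337, 1.534, 0.329]
force: [-0.4, -0.3, 0.1]
opening: 0.0001
```

Run:
```python
from go import *
p=np.load('p2.npy')
rows([(.533,-.0034,z,np.radians(114.8)) for z in(.2,.17,.15,.13,.12,.105)])
c=cam('scene'); p=c['pixels'][160:310,240:400]; cv2.imwrite('pics/s4.png',cv2.resize(p,None,fx=4,fy=4,interpolation=cv2.INTER_CUBIC))
```

```text
tcp [ 0.5323 -0.0043  0.2006] x-axis [ 0.012 -0.003 -1.   ] yaw 114.4 F [-0.4 -0.3  0.1] t 8.225 open 0.0001 q6 -2.1
[0.001, 0.0009, 0.0016] roll -0.014 dist 0.001
[0.051, 0.0012, 0.0011] roll -0.014 dist 0.031
[0.0844, 0.0015, 0.0008] roll -0.014 dist 0.051
[0.1177, 0.0017, 0.0005] roll -0.014 dist 0.071
[0.1344, 0.0019, 0.0003] roll -0.014 dist 0.081
[0.1594, 0.002, 0.0001] roll -0.014 dist 0.096
```

View pics/s4.png

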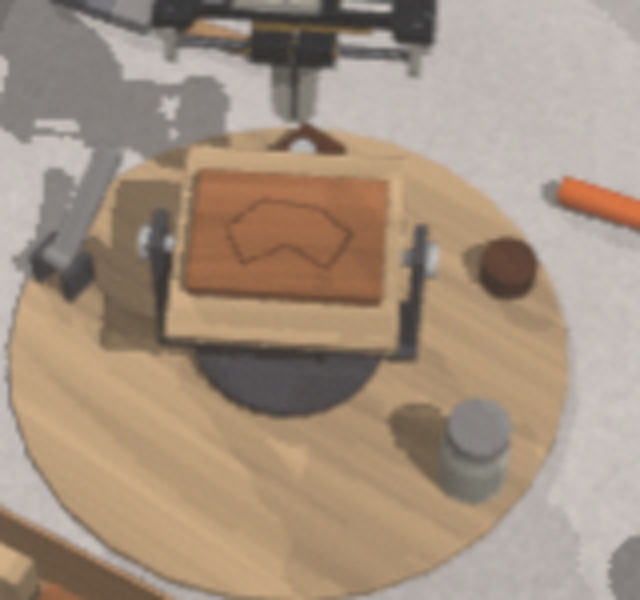

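The fingers at (295,110) are centred above the front edge. Now I'll press down slowly, first only to make contact.

{"api": "apply_moves", "payload": {"series": [{"jaw": 1, "linear": [0.04, 0.0012, 0.001], "roll": 0}, {"jaw": 1, "linear": [0.07, 0.0014, 0.001], "roll": 0}, {"jaw": 1, "linear": [0.09, 0.0014, 0.001], "roll": 0}, {"jaw": 1, "linear": [0.1, 0.0014, 0.001], "roll": 0}, {"jaw": 1, "linear": [0.1, 0.0014, 0.001], "roll": 0}]}}

```text
t: 8.9
tool_pos: [0.5329, -0.0042, 0.1402]
orientation: [-0.336, 1.535, 0.328]
force: [0.3, -0.5, 0.3]
opening: -0.0003
```

{"api": "apply_moves", "payload": {"series": [{"jaw": 1, "linear": [0.01, 0, 0], "roll": 0}, {"jaw": 1, "linear": [0.02, 0, 0], "roll": 0}, {"jaw": 1, "linear": [0.03, 0, 0], "roll": 0}, {"jaw": 1, "linear": [0.04, 0, 0], "roll": 0}, {"jaw": 1, "linear": [0.05, 0, 0], "roll": 0}, {"jaw": 1, "linear": [0.05, 0, 0], "roll": 0}, {"jaw": 1, "linear": [0.05, 0, 0], "roll": 0}]}}

```text
t: 9.78
tool_pos: [0.534, -0.0042, 0.1109]
orientation: [-0.336, 1.533, 0.328]
force: [0.6, 0.9, 3.3]
opening: 0.0002
```

Run:
```python
from go import *
from scipy.optimize import brentq
rows([(.533,-.0034,z,None) for z in(.108,.106,.104,.102,.1)])
z=read_state()['tool_pos'][2]
for ri in(.061,.063,.065): print(brentq(lambda b:.13+.012/np.cos(b)-ri*np.tan(b)-z,-.1,1))
c=cam('scene'); p=c['pixels'][190:290,265:365]; cv2.imwrite('pics/s5.png',cv2.resize(p,None,fx=6,fy=6,interpolation=cv2.INTER_CUBIC))
```

```text
tcp [ 0.534  -0.0042  0.1109] x-axis [ 0.013 -0.003 -1.   ] yaw 114.3 F [0.6 0.9 3.3] t 9.775 open 0.0002 q6 -2.1
[0.0048, 0.002, -0.001] roll 0 dist 0.003
[0.0081, 0.002, -0.001] roll 0 dist 0.005
[0.0114, 0.0021, -0.0011] roll 0 dist 0.007
[0.0148, 0.0021, -0.0011] roll 0 dist 0.009
[0.0181, 0.0021, -0.0011] roll 0 dist 0.011
0.4925240447625415
0.47789450726492916
0.46408265469767407
```

{"api": "apply_moves", "payload": {"series": [{"jaw": 1, "linear": [0.005, 0.001, -0.0005], "roll": 0}, {"jaw": 1, "linear": [0.0114, 0.002, -0.001], "roll": 0}, {"jaw": 1, "linear": [0.0114, 0.002, -0.001], "roll": 0}, {"jaw": 1, "linear": [0.0114, 0.002, -0.001], "roll": 0}]}}

```text
t: 10.32
tool_pos: [0.5339, -0.0038, 0.1047]
orientation: [-0.337, 1.531, 0.327]
force: [0.4, -0.3, 5.2]
opening: 0.0004
```

Run:
```python
from go import *
from scipy.optimize import brentq
rows([])
z=read_state()['tool_pos'][2]
for ri in(.061,.063,.065): print(brentq(lambda b:.13+.012/np.cos(b)-ri*np.tan(b)-z,-.1,1))
c=cam('scene'); p=c['pixels'][190:290,265:365]; cv2.imwrite('pics/s5.png',cv2.resize(p,None,fx=6,fy=6,interpolation=cv2.INTER_CUBIC))
```

```text
tcp [ 0.5339 -0.0038  0.1047] x-axis [ 0.015 -0.003 -1.   ] yaw 114.3 F [ 0.4 -0.3  5.2] t 10.325 open 0.0004 q6 -2.1
0.5753990981680113
0.5590836752874881
0.543620008766304
```

View pics/s5.png

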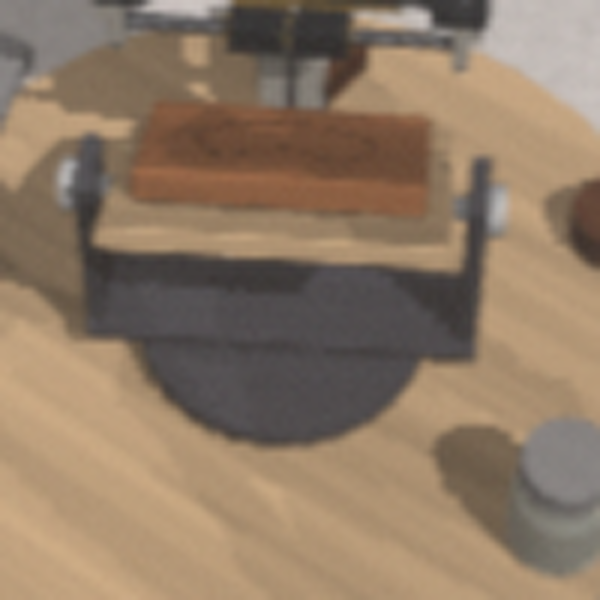

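In the scene crop the board is well tilted. The plaque's top corners are at (157,101), (432,117), (430,187) and (134,170), and its lower rear corners are at (132,199) and (424,215). I'll fit the tilt from these.

```bash
cat > tilt.py <<'E'
from go import *
def tilt(o,x,y,f,yaw=np.radians(24.8)):
    c=cam('scene'); L={'fm':(-.05,-.07,.03),'fp':(-.05,.07,.03),'rp':(.05,.07,.03),'rm':(.05,-.07,.03),'lm':(.05,-.07,.012),'lp':(.05,.07,.012)}
    u=un(o,x,y,f); U=np.array([u[k] for k in o]); X=np.array([L[k] for k in o])
    def W(b,s): return np.array([s[0],s[1],.13])+(Rz(yaw)@R.from_euler('y',-b).as_matrix()@X.T).T
    for free in(0,1):
        r=lambda q:(proj(c,W(q[0],(.597,.0262)))+(q[1:] if free else 0)-U).ravel()
        s=least_squares(r,[.5,0,0],loss='soft_l1'); print('tilt',s.x.round(3),r(s.x).round(1).tolist())
E
python3 - <<'E'
from tilt import *
tilt(dict(fm=(157,101),fp=(432,117),rp=(430,187),rm=(134,170),lm=(132,199),lp=(424,215)),265,190,6)
E
```

```text
tilt [0.601 0.    0.   ] [-1.3, 0.3, -0.7, 0.3, -0.7, -0.5, -1.5, -0.6, -1.3, 0.7, -0.1, 0.9]
tilt [ 0.595  0.949 -0.231] [-0.3, -0.0, 0.3, -0.0, 0.2, -0.6, -0.5, -0.7, -0.3, 0.5, 0.8, 0.8]
```

{"api": "apply_moves", "payload": {"series": [{"jaw": 1, "linear": [0.0025, 0, 0], "roll": 0}, {"jaw": 1, "linear": [0.0045, 0, 0], "roll": 0}, {"jaw": 1, "linear": [0.0045, 0, 0], "roll": 0}, {"jaw": 1, "linear": [0.0045, 0, 0], "roll": 0}]}}

```text
t: 10.92
tool_pos: [0.5346, -0.0038, 0.1028]
orientation: [-0.337, 1.53, 0.327]
force: [0.4, 1.1, 5.9]
opening: 0.0002
```

{"api": "apply_moves", "payload": {"series": [{"jaw": 1, "linear": [-0.05, 0, 0], "roll": 0}, {"jaw": 1, "linear": [-0.15, 0, 0], "roll": 0}, {"jaw": 1, "linear": [-0.18, -0.08, -0.03], "roll": 0.3}, {"jaw": 1, "linear": [-0.18, -0.17, -0.05], "roll": 0.6}, {"jaw": 1, "linear": [-0.18, -0.26, -0.07], "roll": 0.9}, {"jaw": 1, "linear": [-0.18, -0.35, -0.09], "roll": 1}, {"jaw": 1, "linear": [-0.18, -0.45, -0.1], "roll": 1}, {"jaw": 1, "linear": [-0.18, -0.5, -0.12], "roll": 1}, {"jaw": 1, "linear": [-0.18, -0.5, -0.12], "roll": 1}, {"jaw": 1, "linear": [-0.18, -0.5, -0.12], "roll": 1}]}}

```text
t: 12.18
tool_pos: [0.5902, -0.3058, 0.2119]
orientation: [0.077, 1.554, -0.079]
force: [-0.6, -0.0, 0.5]
opening: 0.0006
```

Run:
```python
from go import *
rows([])
for n,(x,y,w,h) in(("scene",(265,185,100,80)),("top",(265,130,110,100))):
    p=np.mean([cam(n)['pixels'] for _ in range(4)],0).astype(np.uint8)[y:y+h,x:x+w]; cv2.imwrite(f'pics/{n}6.png',cv2.resize(p,None,fx=4 if 0 else (8 if n=="scene" else 6),fy=(8 if n=="scene" else 6)*(1 if n=="top" else .9375) if 0 else (7 if n=="scene" else 6),interpolation=cv2.INTER_CUBIC) if n=="top" else cv2.resize(p,None,fx=7,fy=7,interpolation=cv2.INTER_CUBIC))
```

```text
tcp [ 0.5902 -0.3058  0.2119] x-axis [ 0.015 -0.002 -1.   ] yaw 84.3 F [-0.6 -0.   0.5] t 12.175 open 0.0006 q6 -2.03
```

View pics/scene6.png

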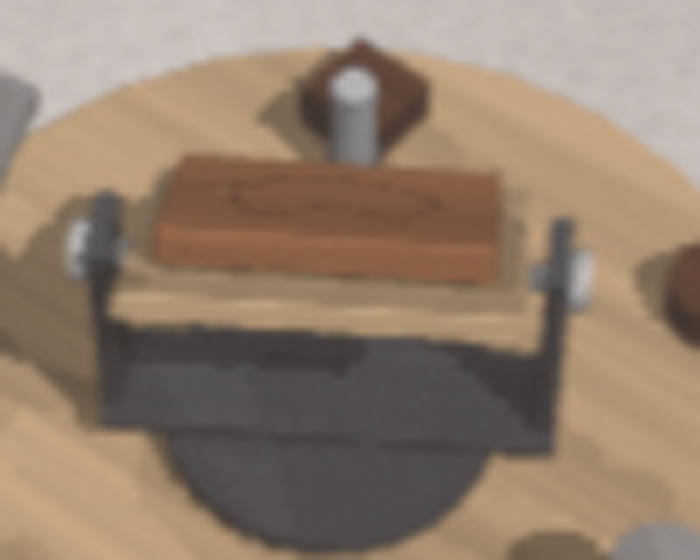

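View pics/top6.png

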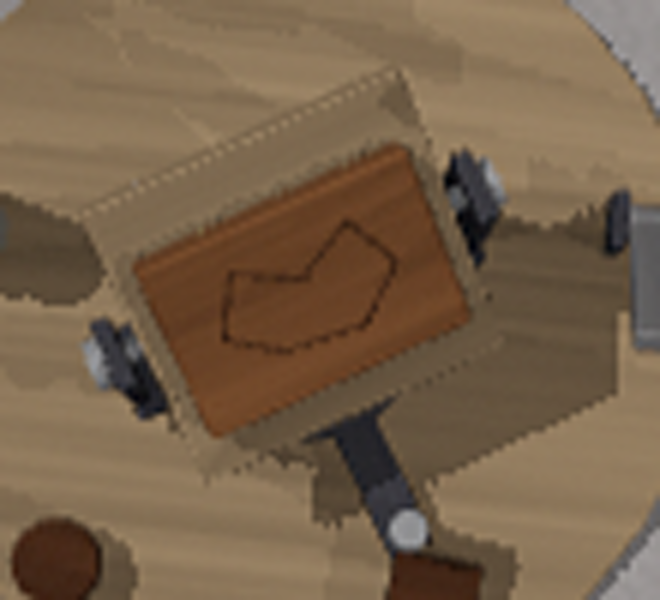

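Scene crop: the post at (354,85) is in line with the square block, and the board is tilted. The plaque corners are at (183,155), (500,173), (497,241), (160,228), (156,262) and (495,281). Top crop: the plaque front corners are at (471,316) and (215,437), its rear lower corners at (135,265) and (405,145), and the post at (409,530). I'll fit both views together.

```bash
cat > t2.py <<'E'
from tilt import *
L={'fm':(-.05,-.07,.03),'fp':(-.05,.07,.03),'rp':(.05,.07,.03),'rm':(.05,-.07,.03),'lm':(.05,-.07,.012),'lp':(.05,.07,.012),'br':(.08,.082,.0),'bR':(.08,-.082,.0),'bf':(-.08,.082,.012),'bF':(-.08,-.082,.012)}
S=un(dict(fm=(183,155),fp=(500,173),rp=(497,241),rm=(160,228),lm=(156,262),lp=(495,281)),265,185,7)
T=un(dict(fm=(471,316),fp=(215,437),lp=(135,265),lm=(405,145)),265,130,6)
for name,obs in(('scene',{'scene':S}),('top',{'top':T}),('both',{'scene':S,'top':T})):
    cs={n:cam(n) for n in obs}
    for free in(0,1):
        def r(q):
            out=[]
            for i,(n,o) in enumerate(obs.items()):
                W=np.array([.597,.0262,.13])+(Rz(q[1])@R.from_euler('y',-q[0]).as_matrix()@np.array([L[k] for k in o]).T).T
                out.append(proj(cs[n],W)+free*q[2+2*i:4+2*i]-np.array(list(o.values())))
            return np.concatenate(out).ravel()
        s=least_squares(r,[.6,.43]+[0]*4,loss='soft_l1'); print(name,s.x.round(3),'rms',np.sqrt(np.mean(r(s.x)**2)).round(2))
from scipy.optimize import brentq
for ri in(.061,.063,.065): print(brentq(lambda b:.13+.012/np.cos(b)-ri*np.tan(b)-.1028,-.1,1))
E
python3 t2.py
```

```text
scene [0.649 0.441 0.    0.    0.    0.   ] rms 0.89
scene [ 0.637  0.441  0.815 -0.49   0.     0.   ] rms 0.62
top [0.716 0.428 0.    0.    0.    0.   ] rms 1.02
top [ 0.793  0.426  0.314 -1.521  0.     0.   ] rms 0.29
both [0.66  0.433 0.    0.    0.    0.   ] rms 0.99
both [ 0.655  0.433  0.78  -0.384  0.638 -0.879] rms 0.75
0.6000903738011085
0.5833480931335779
0.567459170352199
```

The estimates run from 0.59 (contact kinematics) to 0.65 (cameras), and the target is 0.611. To settle this I'll fit the plaque's silhouette to a colour mask.

```bash
cat > sil.py <<'E'
from tilt import *
box=np.array([(x,y,z) for x in(-.05,.05) for y in(-.07,.07) for z in(.012,.03)])
F=8; out={}
for n,(x,y,w,h) in(("scene",(275,195,75,40)),("top",(270,145,90,70))):
    c=cam(n); a=np.mean([c['pixels']]+[cam(n)['pixels'] for _ in range(5)],0)[y:y+h,x:x+w]
    ratio=a[:,:,2]/(a[:,:,0]+8)
    hi=np.percentile(ratio[ratio>2.0],60) if (ratio>2).any() else ratio.max(); lo=np.median(ratio[ratio<1.8])
    out[n]=(c,x,y,w,h,ratio,lo,hi); print(n,'lo,hi',lo.round(2),hi.round(2),'row',ratio[h//2,::4].round(1))
def sil(n,q,d):
    c,x,y,w,h=out[n][:5]
    W=np.array([.597,.0262,.13])+(Rz(q[1])@R.from_euler('y',-q[0]).as_matrix()@box.T).T
    u=(proj(c,W)+d-[x,y]+.5)*F-.5
    m=np.zeros((h*F,w*F),np.uint8); cv2.fillConvexPoly(m,cv2.convexHull(np.round(u*16).astype(np.int32)),255,shift=4)
    return cv2.resize(m,(w,h),interpolation=cv2.INTER_AREA)/255.
from scipy.optimize import minimize
for names in(['scene'],['top'],['scene','top']):
    def cost(q):
        t=0
        for i,n in enumerate(names):
            r,lo,hi=out[n][5:]; M=np.clip((r-lo)/(hi-lo),0,1); M=np.clip((M-.25)/.5,0,1)
            t+=np.sum((sil(n,q,q[2+2*i:4+2*i])-M)**2)
        return t
    q0=np.array([.6,.433]+[0.5,0]*len(names))
    S=np.vstack([q0]+[q0+np.eye(len(q0))[i]*(.08 if i<2 else 1) for i in range(len(q0))])
    s=minimize(cost,q0,method='Nelder-Mead',options=dict(initial_simplex=S,maxiter=600,xatol=1e-3,fatol=1e-3)); print(names,s.x.round(3),round(s.fun,1))
    for b in(.55,.58,.61,.64,.67): 
        k=minimize(lambda z:cost(np.r_[b,z]),s.x[1:],method='Nelder-Mead',options=dict(maxiter=200)); print(b,round(k.fun,1),end=' ')
    print()
E
python3 sil.py
```

```text
scene lo,hi 1.41 1.86 row [1.3 0.9 1.3 1.4 1.7 1.7 1.7 1.6 1.7 1.7 1.7 1.7 1.7 1.7 1.7 1.7 1.4 1.4
 1.4]
top lo,hi 1.43 2.28 row [1.4 1.4 1.4 1.4 1.4 2.3 2.2 2.3 2.2 2.2 2.2 2.2 2.3 2.2 2.3 2.3 2.2 2.2
 2.1 1.4 1.4 1.4 1.4]
['scene'] [ 0.667  0.436  0.46  -0.345] 49.6
0.55 191.9 0.58 147.0 0.61 104.1 0.64 63.8 0.67 49.7 
['top'] [ 0.735  0.43  -0.145 -1.224] 14.9
0.55 102.7 0.58 87.7 0.61 70.6 0.64 52.0 0.67 34.6 
['scene', 'top'] [ 0.678  0.432  0.995 -0.235 -0.018 -0.891] 82.2
0.55 295.8 0.58 236.9 0.61 176.0 0.64 120.2 0.67 85.8
```

```bash
sed -i "s/^    hi=.*/    hi={'scene':1.68,'top':2.22}[n]; lo=1.41/" sil.py
python3 - <<'E'
s=open('sil.py').read().split('from scipy.optimize import minimize')[0]
s=s.replace("@box.T","@(box*[q[2],q[2],1]).T")
exec(s+'''
from scipy.optimize import minimize
for n in('scene','top'):
    r,lo,hi=out[n][5:]; M=np.clip(((r-lo)/(hi-lo)-.25)/.5,0,1)
    cv2.imwrite(f'pics/m_{n}.png',(M*255).astype(np.uint8))
    for fs in(0,1):
        def cost(v): 
            q=[v[0],v[1],v[4] if fs else 1]; return np.sum((sil(n,q,v[2:4])-M)**2)
        v0=np.array([.6,.433,.5,0]+[1.]*fs); d=[.08,.05,1,1,.04]
        S=np.vstack([v0]+[v0+np.eye(len(v0))[i]*d[i] for i in range(len(v0))])
        k=minimize(cost,v0,method='Nelder-Mead',options=dict(initial_simplex=S,maxiter=800)); print(n,fs,k.x.round(3),round(k.fun,1),'area',M.sum().round(0))
a=cv2.resize(cv2.imread('pics/m_scene.png'),None,fx=8,fy=8,interpolation=0);b=cv2.resize(cv2.imread('pics/m_top.png'),None,fx=3,fy=3,interpolation=0)
o=np.zeros((a.shape[0]+b.shape[0],a.shape[1],3),np.uint8);o[:a.shape[0]]=a;o[a.shape[0]:,:b.shape[1]]=b;cv2.imwrite('pics/m.png',o)
''')
E
```

```text
Traceback (most recent call last):
AttributeError: 'float' object has no attribute 'round'
```

```bash
sed -i "s/lo.round(2),hi.round(2)/lo,hi/" sil.py
python3 - <<'E'
s=open('sil.py').read().split('from scipy.optimize import minimize')[0]
s=s.replace("@box.T","@(box*[q[2],q[2],1]).T")
exec(s+'''
from scipy.optimize import minimize
for n in('scene','top'):
    r,lo,hi=out[n][5:]; M=np.clip(((r-lo)/(hi-lo)-.25)/.5,0,1)
    G=cv2.morphologyEx(M,cv2.MORPH_CLOSE,np.ones((3,3)))
    if n=='scene': print(r[4:32,28:34:3].T.round(2).tolist())
    for fs in(0,1):
        def cost(v): 
            q=[v[0],v[1],v[4] if fs else 1]; return np.sum((sil(n,q,v[2:4])-M)**2)
        v0=np.array([.6,.433,.5,0]+[1.]*fs); d=[.08,.05,1,1,.04]
        S=np.vstack([v0]+[v0+np.eye(len(v0))[i]*d[i] for i in range(len(v0))])
        k=minimize(cost,v0,method='Nelder-Mead',options=dict(initial_simplex=S,maxiter=800)); print(n,fs,k.x.round(3),round(k.fun,1),'area',M.sum().round(0))
''')
E
```

```text
scene lo,hi 1.41 1.68 row [1.3 0.9 1.3 1.4 1.7 1.7 1.7 1.6 1.7 1.7 1.7 1.7 1.7 1.7 1.7 1.7 1.4 1.4
 1.4]
top lo,hi 1.41 2.22 row [1.4 1.4 1.4 1.4 1.4 2.3 2.2 2.3 2.  2.2 2.3 2.3 2.2 2.3 2.2 2.3 2.2 2.3
 2.1 1.4 1.4 1.4 1.4]
[[1.37, 1.34, 1.32, 1.34, 1.38, 1.4, 1.42, 1.42, 1.48, 1.66, 1.71, 1.66, 1.69, 1.69, 1.72, 1.68, 1.64, 1.71, 1.75, 1.85, 1.82, 1.82, 1.81, 1.79, 1.61, 1.38, 1.39, 1.4], [1.31, 1.31, 1.31, 1.31, 1.32, 1.32, 1.34, 1.4, 1.44, 1.64, 1.73, 1.68, 1.69, 1.7, 1.72, 1.69, 1.68, 1.72, 1.71, 1.8, 1.83, 1.82, 1.8, 1.78, 1.68, 1.4, 1.39, 1.4]]
scene 0 [ 0.646  0.43   0.903 -0.476] 18.2 area 750.0
scene 1 [ 0.636  0.432  0.757 -0.496  0.972] 6.2 area 750.0
top 0 [ 0.724  0.431 -0.122 -1.171] 13.7 area 1578.0
top 1 [ 0.694  0.43  -0.038 -1.056  0.985] 6.5 area 1578.0
```

The ratio mask under-counts mixed edge pixels, which erodes the plaque. I'll redo it with linear unmixing (R − 1.41·B).

```bash
cat > sil2.py <<'E'
import sys
s=open('sil.py').read().split('from scipy.optimize import minimize')[0]
s=s.replace("@box.T","@(box*[q[2],q[2],1]).T").replace("ratio=a[:,:,2]","A=a.copy();ratio=a[:,:,2]").replace("ratio,lo,hi)","A,lo,hi)").split("; print(n,'lo")
s=s[0]+"\n"+s[1].split("\n",1)[1]
exec(s)
from scipy.optimize import minimize
for n in('scene','top'):
    A=out[n][5]; f=(A[:,:,2]-1.41*A[:,:,0]).clip(0); P=cv2.dilate(cv2.medianBlur(f.astype(np.float32),3),np.ones((3,3))); 
    big=np.percentile(f,90); M=np.where(P>.4*big,f/np.maximum(P,1),0).clip(0,1); M=np.where(M>.85,1,M)
    for fs in(0,1):
        def cost(v): 
            q=[v[0],v[1],v[4] if fs else 1]; return np.sum((sil(n,q,v[2:4])-M)**2)
        v0=np.array([.6,.433,.5,0]+[1.]*fs); d=[.08,.05,1,1,.04]
        S=np.vstack([v0]+[v0+np.eye(len(v0))[i]*d[i] for i in range(len(v0))])
        k=minimize(cost,v0,method='Nelder-Mead',options=dict(initial_simplex=S,maxiter=800)); print(n,fs,k.x.round(3),round(k.fun,1),'area',M.sum().round(0))
    print('post-like offset fixed 0:',[ (b,round(np.sum((sil(n,[b,.433,1],np.zeros(2))-M)**2),1)) for b in(.55,.58,.61,.64,.67,.7)])
E
python3 sil2.py
```

```text
scene 0 [ 0.628  0.434  1.283 -0.583] 56.4 area 839.0
scene 1 [ 0.632  0.433  1.029 -0.601  1.007] 56.1 area 839.0
post-like offset fixed 0: [(0.55, np.float64(115.4)), (0.58, np.float64(88.2)), (0.61, np.float64(77.5)), (0.64, np.float64(82.2)), (0.67, np.float64(94.9)), (0.7, np.float64(126.0))]
top 0 [ 0.685  0.431 -0.078 -1.016] 31.0 area 1649.0
top 1 [ 0.668  0.429 -0.043 -0.917  0.992] 29.9 area 1649.0
post-like offset fixed 0: [(0.55, np.float64(56.3)), (0.58, np.float64(51.5)), (0.61, np.float64(49.6)), (0.64, np.float64(53.5)), (0.67, np.float64(63.2)), (0.7, np.float64(79.6))]
```

The estimates settle around 0.615 ± 0.02 rad (scene 0.615–0.63, top 0.61, contact 0.59), against a target of 0.611, so I'll leave the tilt. Next is the lever: I'll turn the jaws along it and press vertically.

{"api": "apply_moves", "payload": {"series": [{"jaw": 1, "linear": [-0.02, 0, 0], "roll": 0.35}, {"jaw": 1, "linear": [-0.02, 0, 0], "roll": 0.7}, {"jaw": 1, "linear": [-0.02, 0, 0], "roll": 1}, {"jaw": 1, "linear": [-0.02, 0, 0], "roll": 1}]}}

```text
t: 15.38
tool_pos: [0.5904, -0.3064, 0.2247]
orientation: [0.488, 1.499, -0.485]
force: [-0.2, 0.5, -0.0]
opening: 0.0005
```

{"api": "apply_moves", "payload": {"series": [{"jaw": 1, "linear": [0, 0, 0], "roll": 0.35}, {"jaw": 1, "linear": [0, 0, 0], "roll": 0.7}, {"jaw": 1, "linear": [0, 0, 0], "roll": 1}, {"jaw": 1, "linear": [0, 0, 0], "roll": 1}]}}

```text
t: 15.88
tool_pos: [0.5903, -0.3064, 0.2247]
orientation: [0.891, 1.367, -0.881]
force: [1.3, 0.1, -0.1]
opening: 0.0002
```

{"api": "apply_moves", "payload": {"series": [{"jaw": 1, "linear": [0, 0, 0], "roll": 0.35}, {"jaw": 1, "linear": [0, 0, 0], "roll": 0.7}, {"jaw": 1, "linear": [0, 0, 0], "roll": 1}, {"jaw": 1, "linear": [0, 0, 0], "roll": 1}]}}

```text
t: 16.38
tool_pos: [0.5903, -0.3064, 0.2246]
orientation: [1.28, 1.152, -1.263]
force: [-0.2, -0.1, -0.1]
opening: 0.0007
```

Run:
```python
from go import *
rows([(.574,-.153,z,np.radians(-7.5)) for z in(.22,.14,.1,.07,.05,.044)])
```

```text
tcp [ 0.5903 -0.3064  0.2246] x-axis [ 0.016 -0.003 -1.   ] yaw -5.1 F [-0.2 -0.1 -0.1] t 16.375 open 0.0007 q6 -0.47
[0.0065, -0.0499, -0.2523] roll 0.081 dist 0.154
[0.1398, -0.052, -0.2525] roll 0.081 dist 0.176
[0.2065, -0.0531, -0.2526] roll 0.081 dist 0.198
[0.2564, -0.0539, -0.2527] roll 0.081 dist 0.218
[0.2898, -0.0545, -0.2527] roll 0.081 dist 0.233
[0.2998, -0.0546, -0.2527] roll 0.081 dist 0.238
```

{"api": "apply_moves", "payload": {"series": [{"jaw": 1, "linear": [0.005, -0.02, -0.09], "roll": 0.08}, {"jaw": 1, "linear": [0.005, -0.04, -0.18], "roll": 0.08}, {"jaw": 1, "linear": [0.0065, -0.05, -0.2525], "roll": 0.08}, {"jaw": 1, "linear": [0.0065, -0.05, -0.2525], "roll": 0.08}, {"jaw": 1, "linear": [0.07, -0.051, -0.2525], "roll": 0.08}, {"jaw": 1, "linear": [0.14, -0.052, -0.2525], "roll": 0.08}, {"jaw": 1, "linear": [0.17, -0.053, -0.2525], "roll": 0.08}, {"jaw": 1, "linear": [0.185, -0.053, -0.2526], "roll": 0.08}, {"jaw": 1, "linear": [0.2, -0.053, -0.2526], "roll": 0.08}, {"jaw": 1, "linear": [0.215, -0.053, -0.2526], "roll": 0.08}, {"jaw": 1, "linear": [0.23, -0.0535, -0.2526], "roll": 0.08}, {"jaw": 1, "linear": [0.24, -0.054, -0.2527], "roll": 0.08}, {"jaw": 1, "linear": [0.25, -0.054, -0.2527], "roll": 0.08}, {"jaw": 1, "linear": [0.26, -0.054, -0.2527], "roll": 0.08}, {"jaw": 1, "linear": [0.26, -0.054, -0.2527], "roll": 0.08}]}}

```text
t: 18.25
tool_pos: [0.5735, -0.1528, 0.067]
orientation: [1.31, 1.132, -1.294]
force: [-0.5, 0.7, -0.4]
opening: 0.0004
```

{"api": "apply_moves", "payload": {"series": [{"jaw": 1, "linear": [0.007, 0, 0], "roll": 0}, {"jaw": 1, "linear": [0.014, 0, 0], "roll": 0}, {"jaw": 1, "linear": [0.021, 0, 0], "roll": 0}, {"jaw": 1, "linear": [0.028, 0, 0], "roll": 0}, {"jaw": 1, "linear": [0.032, 0, 0], "roll": 0}, {"jaw": 1, "linear": [0.032, 0, 0], "roll": 0}]}}

```text
t: 19.0
tool_pos: [0.5737, -0.1528, 0.0473]
orientation: [1.311, 1.132, -1.294]
force: [-0.4, 0.7, -1.1]
opening: 0.0004
```

Run:
```python
from go import *
rows([(.574,-.153,.044,None)])
```

```text
tcp [ 0.5737 -0.1528  0.0473] x-axis [ 0.015 -0.002 -1.   ] yaw -7.5 F [-0.4  0.7 -1.1] t 19.0 open 0.0004 q6 -0.22
[0.0055, 0.0004, 0.0002] roll 0 dist 0.003
```

{"api": "apply_moves", "payload": {"series": [{"jaw": 1, "linear": [0.003, 0, 0], "roll": 0}, {"jaw": 1, "linear": [0.006, 0, 0], "roll": 0}, {"jaw": 1, "linear": [0.009, 0, 0], "roll": 0}, {"jaw": 1, "linear": [0.009, 0, 0], "roll": 0}, {"jaw": 1, "linear": [0.009, 0, 0], "roll": 0}]}}

```text
t: 19.62
tool_pos: [0.5741, -0.153, 0.0457]
orientation: [1.31, 1.132, -1.294]
force: [-17.7, 4.5, 32.8]
opening: 0.0003
```

Run:
```python
from go import *
rows([(.574,-.153,.044,None)])
```

```text
tcp [ 0.5741 -0.153   0.0457] x-axis [ 0.015 -0.003 -1.   ] yaw -7.5 F [-17.7   4.5  32.8] t 19.625 open 0.0003 q6 -0.22
[0.0029, -0.0003, 0.0001] roll 0 dist 0.002
```

There's a firm stop at z = 0.0457 with 33 N, and the lever's top should be at 0.046 when fully down. Now I'll retreat and check.

{"api": "apply_moves", "payload": {"series": [{"jaw": 1, "linear": [-0.02, 0, 0], "roll": 0}, {"jaw": 1, "linear": [-0.1, 0, 0], "roll": 0}, {"jaw": 1, "linear": [-0.2, 0, 0], "roll": 0}, {"jaw": 1, "linear": [-0.3, 0, 0], "roll": 0}, {"jaw": 1, "linear": [-0.3, 0, 0.1], "roll": 0}, {"jaw": 1, "linear": [-0.3, 0, 0.2], "roll": 0}, {"jaw": 1, "linear": [-0.3, 0, 0.3], "roll": 0}, {"jaw": 1, "linear": [-0.3, 0, 0.3], "roll": 0}, {"jaw": 1, "linear": [-0.3, 0, 0.3], "roll": 0}]}}

```text
t: 20.75
tool_pos: [0.548, -0.3309, 0.2256]
orientation: [1.311, 1.132, -1.294]
force: [-0.1, -0.1, 0.7]
opening: 0.0003
```

```bash
python3 - <<'E'
from go import *
rows([])
a=cam('scene')['pixels'][180:315,235:395];b=cam('top')['pixels'][105:255,235:395]
a=cv2.resize(a,None,fx=2.5,fy=2.5,interpolation=cv2.INTER_CUBIC);b=cv2.resize(b,None,fx=2.5,fy=2.5,interpolation=cv2.INTER_CUBIC)
o=np.zeros((375,800,3),np.uint8);o[:a.shape[0],:400]=a;o[:b.shape[0],400:]=b;cv2.imwrite('pics/end.png',o)
E
python3 sil2.py
```

```text
tcp [ 0.548  -0.3309  0.2256] x-axis [ 0.015 -0.002 -1.   ] yaw -7.5 F [-0.1 -0.1  0.7] t 20.75 open 0.0003 q6 -0.5
scene 0 [ 0.628  0.434  1.29  -0.596] 53.5 area 832.0
scene 1 [ 0.63   0.431  1.052 -0.607  1.006] 53.2 area 832.0
post-like offset fixed 0: [(0.55, np.float64(113.4)), (0.58, np.float64(86.5)), (0.61, np.float64(75.2)), (0.64, np.float64(79.6)), (0.67, np.float64(92.6)), (0.7, np.float64(123.8))]
top 0 [ 0.682  0.43  -0.077 -0.983] 31.3 area 1648.0
top 1 [ 0.668  0.431 -0.102 -0.892  0.993] 30.3 area 1648.0
post-like offset fixed 0: [(0.55, np.float64(56.1)), (0.58, np.float64(51.4)), (0.61, np.float64(49.6)), (0.64, np.float64(53.6)), (0.67, np.float64(63.4)), (0.7, np.float64(79.7))]
```

View pics/end.png

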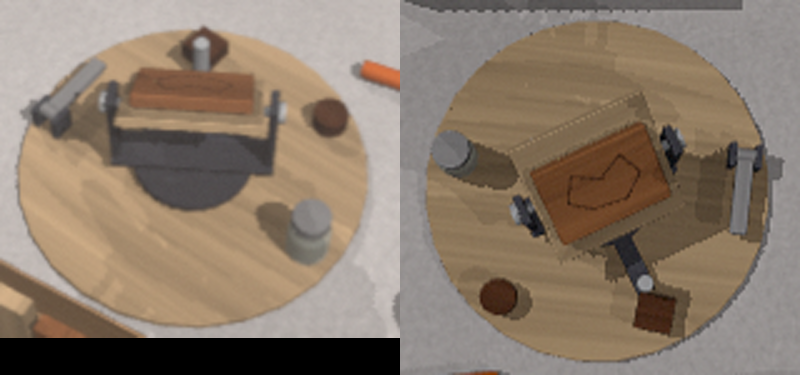

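The lever lies down: in the top view it runs from (745,150) to (740,233), and its tip in the scene view is at (98,65). The post, tilt and jar are unchanged. One numeric check on the lever angle, then I hand in.

Run:
```python
from go import *
p=np.load('p2.npy')
for l in(0,.1,.2):
    p[5]=l; P=pts(p)['tip']
    print(l,((proj(cam('scene'),P)[0]-[235,180]+.5)*2.5).round(1),((proj(cam('top'),P)[0]-[235,105]+.5)*2.5+[400,0]).round(1))
print(close_job())
```

```text
0 [100.3  60.1] [736.7 237. ]
0.1 [99.3 55.9] [738.  235.5]
0.2 [97.7 52.1] [739.3 233.3]
the job is handed in; nothing more can be done
None
```

I turned the post to the square block, tipped the plaque to about 35°, pressed the lock lever down last, and handed the job in at about 21 s. The plaque tilt is the least certain of the three.

- **Post:** I pinched it and swung it round. Its bearing from the swivel axis is within about 0.2–0.5° of the square block's, with the post and block measured in the same top picture. The position of the released fingers agrees.
- **Tilt:** the target is 0.611 rad, and the checks did not fully agree. Finger contact height gave about 0.59 rad and the scene picture 0.615–0.63. The top picture gave about 0.61 with the calibration taken as exact, but 0.67–0.68 when I let it shift. I took about 0.615 ± 0.02 and left it there. Fits after locking showed no change.
- **Lock lever:** it stopped firmly at 33 N with the fingertips 45.7 mm above the table; fully down is 46 mm. The last scene picture agrees: the tip is slightly below where a fully lowered lever should show. The top picture is less clear and, read alone, would allow up to about 0.2 rad.
- **Rest of the scene:** in the last pictures the jar and both blocks look unmoved. I did not go near the other loose items or check them again. The arm finished clear of everything.

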